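# Index a decorating wheel to the red glaze and relock it

### The arm

A 6-joint arm with a two-finger parallel gripper is mounted at the origin on the work surface. World frame = base frame: x ahead of the robot, y to its left, z up, the work surface at z = 0. Lengths are in mm, angles in degrees, forces in N, time in s.
With the tool pointing down it reaches from about 300 to 850 mm from the base axis. Payload 4.2 kg.
Tool frame: the origin (TCP) lies at the very end of the fingers, on their centre line; the grasp point (between the pads) lies 19 mm behind it (env.grip_point_offset is the distance from the TCP to the grasp point, in mm); z points along the fingers, y is the line along which they close (so a half turn about z gives the same grasp; the last joint's range is limited). The gripper opens to 91 mm and grips with 3 to 60 N. Pads are 32 mm wide; open, the fingers measure 118 mm over their backs; the gripper's body (76 mm by 178 mm) begins 60 mm behind the grasp point.
Start: joints at [-64.4, 18.312, 89.639, -0, 72.044, -1.146], TCP at [258.773, -513.497, 213.976] pointing down, gripper open.
Joint ranges: [-177.97, 177.97], [-48.28, 115.42], [12.27, 149.76], [-77.06, 257.06], [2.81, 150.46], [-146.56, 146.56]. Speed limits (degrees/s): [147.25, 147.25, 180, 180, 180, 180].

### API

Orientations are given as [roll, pitch, yaw] about the fixed x, y, z axes, in that order (R = Rz(yaw) Ry(pitch) Rx(roll)).
In Python, from workcell import env gives the robot as it stands. The module is installed in compiled form; this text tells all that it offers.
- The arm moves only by the tool arm_command, never from a script. Its argument "rows" is a list of rows, each an object with "delta_pos": the shift along the tool's x, y, z in mm, a list of three; "roll": the turn about the tool's z in units of 5 degrees (1.0 is 5 degrees); "jaw": the opening in per cent of the stroke, from 0 (shut) to 100 (fully open). A call has 1 to 20 rows; each row is the pose to reach, as a shift and turn from the pose commanded when the call began, along the tool's axes at that moment; what a row does not reach only later rows make up. A row lasts 1/12 s, in which the tool goes at most 41.7 mm and 7.16 degrees, less where a joint would pass 70% of its speed; a pose out of reach is approached as far as the arm can. A call with a gripper value outside its range is refused whole. The fingers move at their own pace and stop on an object; "squeeze" is the grip in N (left out, the last holds). Time passes only in rows, so rows that repeat a pose let the fingers close. It gives the time, the measured TCP pose, the force, the opening and the grip force at its end, in the units of the state.
- env.state(): the state, without advancing time (a new reading comes with each control period).
- env.grab_frame(name): name is "scene" or "top" or "wrist"; returns a dict with "img" (400x640x3 uint8, blue, green, red), "z_map" (400x640 float32, mm along the optical axis (not along the pixel's ray), 0 where there is no reading), "fov_y" (degrees; the focal length in pixels is half the picture's height over the tangent of half this angle, whatever the lens; pixels are square), "cx", "cy" (the principal point, pixels), "dist" ([k1, k2, p1, p2, k3] as OpenCV has them; the pictures are not rectified), "R" (3x3) and "t" (3): a world point X has camera coordinates R X + t; the wrist camera has in their place "T_tool_cam" (4x4, takes a point from camera to tool coordinates, whose origin is the TCP and whose axes are the flange's). Camera axes: x right, y down, z forward; pixel columns grow to the right and rows downward; lengths in mm; the calibration is good to about 2 mm. A picture is of the moment at which its call begins: read the wrist's pose just before it.
- env.job_done(): hands the job in; it is judged then, once.
The state is a dict: "time_s": time; "qpos": joint angles; "qvel": joint speeds; "effort": joint torques, N m; "ee_pos": TCP position; "ee_rot": TCP orientation; "force": force on the tool from outside, world axes, zero at the start; "torque": the same for the moment, N m; "gripper_width": finger opening in mm; "gripper_force": force on a finger pad.
Only numpy, scipy, OpenCV 4.12 (cv2) and the standard library are available. Lean on these libraries where they do the work, as an engineer would, in place of code of your own. Each camera call takes 0.05 s, during which the arm holds its last target. There are 200 camera calls.

### The job

The plaque on the decorating wheel is to be painted from the red jar next. Pull the yellow T-handled plunger up and turn it anticlockwise (seen from above) so that it stays up by itself, swing the wheel by its black post to its end position on the side where the red jar stands, then turn the plunger back and let it drop fully home so that the wheel is locked there. Leave the red jar where it stands.

Things in the scene. Friction and masses are not known exactly. Their poses are not given: they have to be found in the camera images.
- stand: Fixed green stand; origin on the table under the wheel's vertical axis, z up, +x towards the plunger. Aluminium wheel 210 mm across, top 64 mm high, with a clay plaque (140 mm across, top 83). Three notches lock it: the start one (0 +-3 degrees) and +-60 degrees; the plunger enters within 3.8 degrees of one. Stops 1.5 degrees past the 60s. Unlocked, it turns with 1.5 N at the post and stays put.
- guide (a point): Plunger's vertical axis at the top of its slotted aluminium guide (52 x 40 mm), 98 mm high, 120 mm from the wheel's axis along the stand's +x; a green column of the same height stands beyond it. The plunger rises at most 22 mm, against 4 to 7 N. Home, it cannot turn; raised over 12 mm (16 to 18 is good) it turns anticlockwise seen from above, up to a stop at 80 degrees.
- tee (a point): Middle of the plunger's yellow T-bar: 46 mm long (its x), 12 wide (y; grip here), 22 high. Home: point 131 mm high, bar along the stand's x (it may sit turned up to 25 degrees). Let go at 40 degrees or more it rests 12 mm up and stays out. Turned back to under 20 degrees and let go, the spring drops it: fully home over a notch, but left 8 mm high on the steel between notches.
- post (a point): Black upright round post on the wheel's rim, opposite the plunger at the start: 16 mm diameter, from 64 to 128 mm high, round top. The point is on its axis, 110 mm high, a good place to grip; it moves on a 90 mm radius about the stand's z. End position: 60 degrees round from the stand's -x direction, towards the stand's +y or -y, whichever is the red jar's side.
- red_jar: Jar of dark red glaze, 72 mm diameter, 105 mm high, white lid, loose; origin at the middle of its underside. It stands about 210 mm from the wheel's axis, on the stand's +y or -y side; a like jar of cream-white glaze stands on the other side.
There are look-alikes about, which are no part of the job. Leave any pink look-alike of the red_jar alone.

How it is judged (in metres and radians):
On the way, in this order (a step that is already met when the one before it is completed fails the run):
1. the plunger stays up by itself: lifted more than 9 mm, twisted more than 30 degrees, no finger touching the fixture (z of tee in the frame of stand above 0.14 m and angle between the x axis of tee and the x axis of stand, either way round above 0.52 rad and contact force between the fingers and stand below 0.2 N), for 0.2 s.
2. with the plunger still up, the post is swung to the end position on the red jar's side (z of tee in the frame of stand above 0.139 m and ((y of post in the frame of stand above 0.066 m and y of red_jar in the frame of stand above 0 m) or (y of post in the frame of stand below -0.066 m and y of red_jar in the frame of stand below 0 m))), for 0.2 s.
At the end, for the whole second after the job is handed in: Plunger home (T-handle within 4 mm of its lowest height, within 28 degrees of the stand's x axis), post at the end position on the red jar's side (66 mm or more to that side; exact is 78), fixture released, red jar upright, at rest, within 30 mm of its start (z of tee in the frame of stand below 0.135 m and angle between the x axis of tee and the x axis of stand, either way round below 0.5 rad and ((y of post in the frame of stand above 0.066 m and y of red_jar in the frame of stand above 0 m) or (y of post in the frame of stand below -0.066 m and y of red_jar in the frame of stand below 0 m)) and linear speed of red_jar below 0.02 m/s and distance of red_jar from where it was at the start of the episode below 0.03 m and angle between red_jar's own z axis and vertical below 0.2 rad and contact force between the fingers and stand below 0.2 N); the robot touches nothing.
It fails at once if the red jar is shoved more than 40 mm or tipped (distance of red_jar from where it was at the start of the episode above 0.04 m or angle between red_jar's own z axis and vertical above 0.5 rad).
It also fails if it takes over 72 s, if anything falls off the work surface, if the arm or the gripper's body presses on something with over 40 N, if the wrist force passes 120 N, or if a joint passes its speed limit or range.

## Working session

There is one attempt and no reset: what is moved stays moved. The work goes in short steps, Python scripts to look and compute and a tool call to move; the robot and the scene stay as the last step left them, time stands still between calls to the robot, and variables do not carry over. Pictures are saved under pics/ and viewed, at most 10 in all, crops included, and the job is handed in when it is done.

Besides the shell and the picture viewer there is one more tool, called after "Request:" by a JSON object that holds its "op" and its "data". arm_command: Moves the arm, as the interface text tells. Its arguments: {"type":"object","properties":{"rows":{"type":"array"},"squeeze":{"type":"number"}},"required":["rows"]}

```bash
mkdir -p pics
cat > h.py <<'E'
from workcell import env
import numpy as np, cv2
from scipy.spatial.transform import Rotation as Ro
def tool():
    s=env.state(); return Ro.from_euler('xyz',s['ee_rot'],degrees=True).as_matrix(), np.array(s['ee_pos'])
def cloud(f,pose=None):
    """world xyz for each pixel"""
    h,w=f['z_map'].shape; F=h/2/np.tan(np.radians(f['fov_y']/2))
    K=np.array([[F,0,f['cx']],[0,F,f['cy']],[0,0,1]])
    u,v=np.meshgrid(np.arange(w),np.arange(h))
    n=cv2.undistortPoints(np.stack([u,v],-1).reshape(-1,1,2).astype(np.float64),K,np.array(f['dist'],float)).reshape(h,w,2)
    z=f['z_map'].astype(float); P=np.dstack([n[...,0]*z,n[...,1]*z,z])
    if 'R' in f: X=(P-np.array(f['t']).ravel())@np.array(f['R'])
    else:
        R,p=pose; T=np.array(f['T_tool_cam']); X=(P@T[:3,:3].T+T[:3,3])@R.T+p
    X[z==0]=np.nan; return X
E
python3 - <<'E'
from h import *
for n in('top','scene'):
    f=env.grab_frame(n); cv2.imwrite(f'pics/{n}0.png',f['img']); np.savez(f'{n}0.npz',X=cloud(f),img=f['img'])
print(env.state())
E
```

```text
{'time_s': 0.1, 'qpos': array([-6.44007575e+01,  1.83482749e+01,  8.96992948e+01, -1.47320492e-04,
        7.20429739e+01, -1.14714826e+00]), 'qvel': array([-0.02546621,  0.05715398, -0.236968  , -0.19308906,  0.08234905,
        0.05424073]), 'effort': array([-1.89440698e-04, -4.13331985e+01, -2.32509881e+01,  7.28798518e-02,
        4.21507191e-02, -4.05427636e-05]), 'ee_pos': array([ 258.57086894, -513.08342419,  213.20219213]), 'ee_rot': array([-1.79909472e+02, -1.67265383e-03,  2.67464350e+01]), 'force': array([ 0.62096299, -0.48912356, -0.12141494]), 'torque': array([-0.05170086,  0.001442  , -0.03874134]), 'gripper_force': 0.0, 'gripper_width': 91.3625637543431}
```

View pics/top0.png

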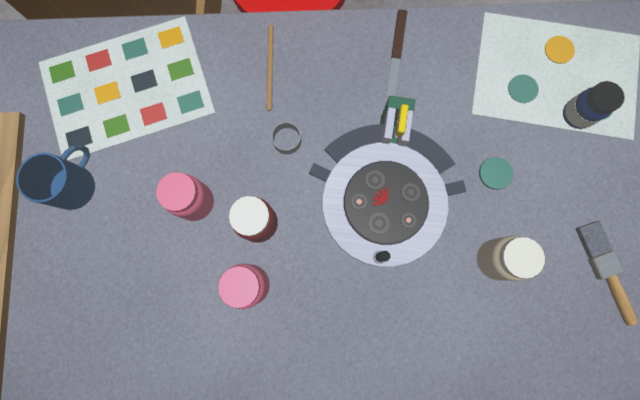

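View pics/scene0.png

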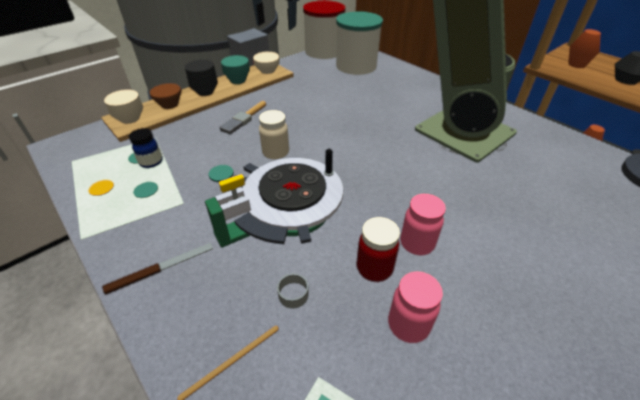

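The top view shows the T-bar at (403,120), the post at (383,257), the red jar (white lid) at (250,217), the cream jar at (520,258), and pink look-alikes at (180,194) and (241,287).

Run:
```python
from h import *
d=np.load('top0.npz'); X=d['X']; hsv=cv2.cvtColor(d['img'],cv2.COLOR_BGR2HSV)
def pt(u,v,r=3): 
    return np.nanmedian(X[v-r:v+r+1,u-r:u+r+1].reshape(-1,3),0).round(1)
for n,u,v in[('jar',250,215),('cream',520,257),('plaque',385,215),('post',383,256),('tee',403,120)]: print(n,pt(u,v))
# wheel rim disc z~64, plaque z~83
m=(X[...,2]>52)&(X[...,2]<72); m[:130]=0; m[280:]=0; m[:,:315]=0; m[:,455:]=0
for zl,zh in((58,70),(76,90)):
    k=np.zeros(m.shape,bool); k[135:275,315:455]=1
    k&=(X[...,2]>zl)&(X[...,2]<zh); P=X[k][:,:2].astype(np.float32)
    print(zl,len(P),cv2.minEnclosingCircle(P),np.median(X[k][:,2]))
k=(hsv[...,0]>20)&(hsv[...,0]<35)&(hsv[...,1]>150)&(hsv[...,2]>120); k[:,:380]=0;k[:,430:]=0;k[:90]=0;k[150:]=0
P=X[k]; P=P[P[:,2]>125]; print('tee',len(P),P.mean(0),np.median(P[:,2]),cv2.minAreaRect(P[:,:2].astype(np.float32)))
k=np.zeros(m.shape,bool);k[235:275,360:405]=1;k&=(X[...,2]>110);P=X[k];print('post',len(P),P.mean(0),P.max(0),P.min(0))
```

```text
jar [531.9 143.8 104.5]
cream [ 456.8 -268.6  104.2]
plaque [529.9 -70.6  78.9]
post [462.7 -57.4 124.7]
tee [666.7 -95.5 141. ]
58 8126 ((573.4751586914062, -76.01493072509766), 126.24152374267578) 62.68361815362705
76 4810 ((558.3497314453125, -79.76698303222656), 104.55207824707031) 77.9076492105952
tee 195 [669.30511843 -94.62734618 140.59529103] 140.71068827629773 ((669.48974609375, -94.9050064086914), (10.097037315368652, 44.1200065612793), 79.23873901367188)
post 100 [462.68993901 -59.87078908 123.40734538] [470.28645339 -53.05380603 128.5986434 ] [455.32913406 -68.32984229 110.78610416]
```

```bash
cat >> h.py <<'E'
def go(x,y,z,yaw):
    """print shift and roll to world TCP target, from the measured pose"""
    R,p=tool(); d=R.T@(np.array([x,y,z])-p); s=env.state()
    r=((s['ee_rot'][2]-yaw+90)%180-90)/5
    print('delta',d.round(1),'roll',round(r,2),'| at',p.round(1),np.array(s['ee_rot']).round(1))
E
python3 -c "
from h import *
go(669,-95,213,-10.8)
f=env.grab_frame('wrist');print(np.array(f['T_tool_cam']).round(2),f['fov_y'])"
```

```text
delta [ 5.547e+02 -1.886e+02  5.000e-01] roll 7.51 | at [ 258.6 -513.1  213.2] [-179.9   -0.    26.7]
[[   0.     -0.96   -0.29   84.12]
 [   1.      0.      0.     -0.3 ]
 [  -0.     -0.29    0.96 -170.95]
 [   0.      0.      0.      1.  ]] 70.97936171388933
```

Request:
{"op": "arm_command", "data": {"rows": [{"delta_pos":[555,-188,0],"roll":7.5,"jaw":100},{"delta_pos":[555,-188,0],"roll":7.5,"jaw":100},{"delta_pos":[555,-188,0],"roll":7.5,"jaw":100},{"delta_pos":[555,-188,0],"roll":7.5,"jaw":100},{"delta_pos":[555,-188,0],"roll":7.5,"jaw":100},{"delta_pos":[555,-188,0],"roll":7.5,"jaw":100},{"delta_pos":[555,-188,0],"roll":7.5,"jaw":100},{"delta_pos":[555,-188,0],"roll":7.5,"jaw":100},{"delta_pos":[555,-188,0],"roll":7.5,"jaw":100},{"delta_pos":[555,-188,0],"roll":7.5,"jaw":100},{"delta_pos":[555,-188,0],"roll":7.5,"jaw":100},{"delta_pos":[555,-188,0],"roll":7.5,"jaw":100},{"delta_pos":[555,-188,0],"roll":7.5,"jaw":100},{"delta_pos":[555,-188,0],"roll":7.5,"jaw":100},{"delta_pos":[555,-188,0],"roll":7.5,"jaw":100},{"delta_pos":[555,-188,0],"roll":7.5,"jaw":100},{"delta_pos":[555,-188,0],"roll":7.5,"jaw":100},{"delta_pos":[555,-188,0],"roll":7.5,"jaw":100},{"delta_pos":[555,-188,0],"roll":7.5,"jaw":100},{"delta_pos":[555,-188,0],"roll":7.5,"jaw":100}]}}

```text
time_s: 1.82
ee_pos: [669.0, -97.1, 214.3]
ee_rot: [180.0, 0.0, -10.9]
force: [-0.7, -0.4, 0.4]
gripper_width: 91.0
gripper_force: 0.0
```

Run:
```python
from h import *
p=tool(); f=env.grab_frame('wrist'); cv2.imwrite('pics/w1.png',f['img']); X=cloud(f,p)
print(env.state()['time_s'],p[1],env.state()['ee_rot'])
hsv=cv2.cvtColor(f['img'],cv2.COLOR_BGR2HSV)
k=(hsv[...,0]>20)&(hsv[...,0]<35)&(hsv[...,1]>150)&(hsv[...,2]>100)&(X[...,2]>134)&(X[...,2]<150)
P=X[k]; P=P[np.linalg.norm(P[:,:2]-[669,-95],axis=1)<40]
print('tee',len(P),np.median(P[:,2]),cv2.minAreaRect(P[:,:2].astype(np.float32)))
k=(X[...,2]>93)&(X[...,2]<103)&(np.hypot(X[...,0]-669,X[...,1]+95)<70); P=X[k]
print('guide/column top',len(P),P.mean(0),cv2.minAreaRect(P[:,:2].astype(np.float32)))
go(669,-95,112,-10.8)
```

```text
1.8667 [668.98379389 -97.09201374 214.25184124] [ 1.79987413e+02 -1.11426751e-02 -1.08455973e+01]
tee 40 141.313660688344 ((671.8300170898438, -96.35676574707031), (9.099658012390137, 42.715782165527344), 78.8345718383789)
guide/column top 2031 [694.44968096 -99.98235891  97.84778211] ((688.642333984375, -98.45491790771484), (43.578250885009766, 73.90998077392578), 79.34542083740234)
delta [ -0.5  -2.  102.3] roll -0.01 | at [669.1 -97.  214.3] [180.   -0.  -10.8]
```

View pics/w1.png

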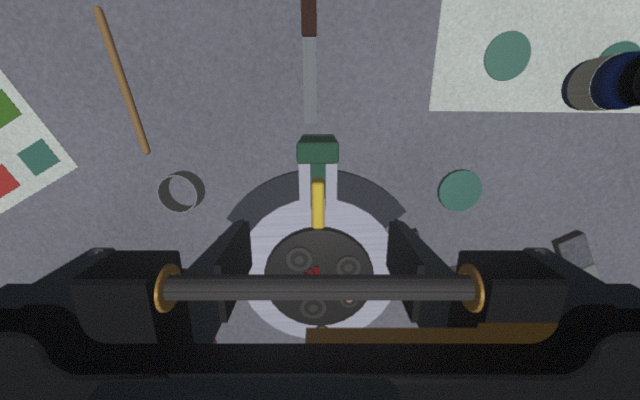

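The T-bar (318,205) lies centred between the fingers and in line with the guide; going down onto it.

Request:
{"op": "arm_command", "data": {"rows": [{"delta_pos":[1,-1,30],"roll":0,"jaw":60},{"delta_pos":[1,-1,60],"roll":0,"jaw":60},{"delta_pos":[1,-1,85],"roll":0,"jaw":60},{"delta_pos":[1,-1,102],"roll":0,"jaw":60},{"delta_pos":[1,-1,102],"roll":0,"jaw":60},{"delta_pos":[1,-1,102],"roll":0,"jaw":60},{"delta_pos":[1,-1,102],"roll":0,"jaw":0},{"delta_pos":[1,-1,102],"roll":0,"jaw":0},{"delta_pos":[1,-1,102],"roll":0,"jaw":0},{"delta_pos":[1,-1,102],"roll":0,"jaw":0},{"delta_pos":[1,-1,102],"roll":0,"jaw":0},{"delta_pos":[1,-1,102],"roll":0,"jaw":0},{"delta_pos":[1,-1,102],"roll":0,"jaw":0},{"delta_pos":[1,-1,102],"roll":0,"jaw":0},{"delta_pos":[1,-1,102],"roll":0,"jaw":0}], "squeeze": 35}}

```text
time_s: 3.12
ee_pos: [670.8, -96.2, 112.3]
ee_rot: [179.9, -0.0, -10.7]
force: [-1.3, -5.1, 2.0]
gripper_width: 11.9
gripper_force: 35.0
```

Request:
{"op": "arm_command", "data": {"rows": [{"delta_pos":[0,0,-6],"roll":0,"jaw":0},{"delta_pos":[0,0,-12],"roll":0,"jaw":0},{"delta_pos":[0,0,-17],"roll":0,"jaw":0},{"delta_pos":[0,0,-17],"roll":0,"jaw":0},{"delta_pos":[0,0,-17],"roll":0,"jaw":0}]}}

```text
time_s: 3.53
ee_pos: [670.8, -96.1, 127.7]
ee_rot: [179.9, 0.0, -10.7]
force: [2.2, -4.1, -5.9]
gripper_width: 11.9
gripper_force: 35.0
```

Request:
{"op": "arm_command", "data": {"rows": [{"delta_pos":[0,0,-1.5],"roll":-1,"jaw":0},{"delta_pos":[0,0,-1.5],"roll":-2,"jaw":0},{"delta_pos":[0,0,-1.5],"roll":-3,"jaw":0},{"delta_pos":[0,0,-1.5],"roll":-4,"jaw":0},{"delta_pos":[0,0,-1.5],"roll":-5,"jaw":0},{"delta_pos":[0,0,-1.5],"roll":-6,"jaw":0},{"delta_pos":[0,0,-1.5],"roll":-7,"jaw":0},{"delta_pos":[0,0,-1.5],"roll":-8,"jaw":0},{"delta_pos":[0,0,-1.5],"roll":-9,"jaw":0},{"delta_pos":[0,0,-1.5],"roll":-10,"jaw":0},{"delta_pos":[0,0,-1.5],"roll":-11,"jaw":0},{"delta_pos":[0,0,-1.5],"roll":-12,"jaw":0},{"delta_pos":[0,0,-1.5],"roll":-12.6,"jaw":0},{"delta_pos":[0,0,-1.5],"roll":-12.6,"jaw":0},{"delta_pos":[0,0,-1.5],"roll":-12.6,"jaw":0}]}}

```text
time_s: 4.78
ee_pos: [670.7, -95.9, 128.7]
ee_rot: [-180.0, 0.1, 52.2]
force: [1.1, -5.3, -5.8]
gripper_width: 11.8
gripper_force: 35.0
```

Request:
{"op": "arm_command", "data": {"rows": [{"delta_pos":[0,0,3],"roll":0,"jaw":0},{"delta_pos":[0,0,3],"roll":0,"jaw":0},{"delta_pos":[0,0,3],"roll":0,"jaw":50},{"delta_pos":[0,0,3],"roll":0,"jaw":50},{"delta_pos":[0,0,3],"roll":0,"jaw":50},{"delta_pos":[0,0,3],"roll":0,"jaw":50},{"delta_pos":[0,0,3],"roll":0,"jaw":50},{"delta_pos":[0,0,3],"roll":0,"jaw":50},{"delta_pos":[0,0,-20],"roll":0,"jaw":50},{"delta_pos":[0,0,-50],"roll":0,"jaw":50},{"delta_pos":[0,0,-85],"roll":0,"jaw":50},{"delta_pos":[0,0,-85],"roll":0,"jaw":50},{"delta_pos":[0,0,-85],"roll":0,"jaw":50}]}}

```text
time_s: 5.87
ee_pos: [672.3, -95.1, 218.5]
ee_rot: [179.7, -0.2, 52.2]
force: [0.6, -0.3, -1.0]
gripper_width: 45.4
gripper_force: 0.0
```

Run:
```python
from h import *
s=env.state(); print(s['time_s'],s['ee_pos'],s['gripper_width'])
p=tool(); f=env.grab_frame('wrist'); cv2.imwrite('pics/w2.png',f['img']); X=cloud(f,p)
hsv=cv2.cvtColor(f['img'],cv2.COLOR_BGR2HSV)
k=(hsv[...,0]>20)&(hsv[...,0]<35)&(hsv[...,1]>150)&(hsv[...,2]>100)&(X[...,2]>125)&(X[...,2]<170)
P=X[k]; P=P[np.linalg.norm(P[:,:2]-[669,-95],axis=1)<40]
if len(P)>5: print('tee',len(P),np.median(P[:,2]),cv2.minAreaRect(P[:,:2].astype(np.float32)))
c=np.array([551,-74.5])
k=np.isfinite(X[...,2])&(X[...,2]>118)&(X[...,2]<132)&(np.hypot(X[...,0]-462,X[...,1]+59)<30); P=X[k]
if len(P): print('post',len(P),P.mean(0),cv2.minEnclosingCircle(P[:,:2].astype(np.float32)))
# post at current view in top camera
f=env.grab_frame('top'); X=cloud(f); cv2.imwrite('pics/t2.png',f['img'])
k=(X[...,2]>118)&(X[...,2]<132)&(np.hypot(X[...,0]-462,X[...,1]+59)<30); P=X[k]
if len(P): print('post top',len(P),P.mean(0),cv2.minEnclosingCircle(P[:,:2].astype(np.float32)))
go(462.5,-59.5,220,-10)
```

```text
5.8667 [672.25743006 -95.10492328 218.49646336] 45.36885265070365
tee 51 153.46586508440078 ((671.0859375, -96.17163848876953), (40.95022201538086, 9.648313522338867), 52.60837173461914)
post top 91 [462.76044721 -60.36402626 124.38460194] ((462.92181396484375, -60.82490158081055), 7.713754177093506)
delta [ -99.3 -186.    -5. ] roll 12.45 | at [670.4 -94.9 214.8] [-179.9    0.    52.2]
```

View pics/w2.png

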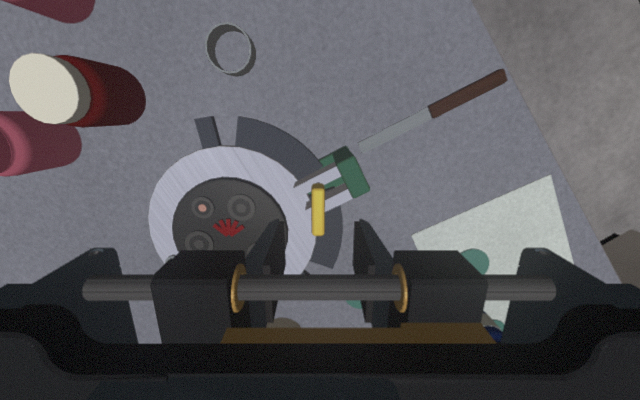

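The T-bar stays up at (318,210): it is 12 mm higher and twisted 63°. Next, the post.

Request:
{"op": "arm_command", "data": {"rows": [{"delta_pos":[-100,-185,0],"roll":-23.5,"jaw":60},{"delta_pos":[-100,-185,0],"roll":-23.5,"jaw":60},{"delta_pos":[-100,-185,0],"roll":-23.5,"jaw":60},{"delta_pos":[-100,-185,0],"roll":-23.5,"jaw":60},{"delta_pos":[-100,-185,0],"roll":-23.5,"jaw":60},{"delta_pos":[-100,-185,0],"roll":-23.5,"jaw":60},{"delta_pos":[-100,-185,0],"roll":-23.5,"jaw":60},{"delta_pos":[-100,-185,0],"roll":-23.5,"jaw":60},{"delta_pos":[-100,-185,0],"roll":-23.5,"jaw":60},{"delta_pos":[-100,-185,0],"roll":-23.5,"jaw":60},{"delta_pos":[-100,-185,0],"roll":-23.5,"jaw":60},{"delta_pos":[-100,-185,0],"roll":-23.5,"jaw":60},{"delta_pos":[-100,-185,0],"roll":-23.5,"jaw":60},{"delta_pos":[-100,-185,0],"roll":-23.5,"jaw":60},{"delta_pos":[-100,-185,0],"roll":-23.5,"jaw":60},{"delta_pos":[-100,-185,0],"roll":-23.5,"jaw":60},{"delta_pos":[-100,-185,0],"roll":-23.5,"jaw":60},{"delta_pos":[-100,-185,0],"roll":-23.5,"jaw":60},{"delta_pos":[-100,-185,0],"roll":-23.5,"jaw":60}]}}

```text
time_s: 7.55
ee_pos: [462.7, -60.7, 214.3]
ee_rot: [-180.0, -0.1, 169.7]
force: [-0.9, 0.7, -0.2]
gripper_width: 54.6
gripper_force: 0.0
```

Run:
```python
from h import *
p=tool(); f=env.grab_frame('wrist'); X=cloud(f,p); print(p[1])
k=(X[...,2]>118)&(X[...,2]<132)&(np.hypot(X[...,0]-462,X[...,1]+59)<30); P=X[k]
if len(P): print('post',len(P),P.mean(0),cv2.minEnclosingCircle(P[:,:2].astype(np.float32)))
k=(X[...,2]>73)&(X[...,2]<87)&(np.hypot(X[...,0]-551,X[...,1]+74)<85); P=X[k]
if len(P): print('plaque',len(P),cv2.minEnclosingCircle(P[:,:2].astype(np.float32)))
go(462.7,-60.5,93,170)
```

```text
[462.70814816 -60.66844453 214.27220739]
post 205 [462.30991608 -60.6613909  125.24842959] ((463.7187805175781, -61.00551223754883), 7.962010860443115)
plaque 5428 ((552.4295043945312, -73.83045196533203), 69.46826171875)
delta [-1.000e-01  2.000e-01  1.215e+02] roll -0.07 | at [462.9 -60.7 214.5] [-1.800e+02 -1.000e-01  1.697e+02]
```

Request:
{"op": "arm_command", "data": {"rows": [{"delta_pos":[0,0,35],"roll":0,"jaw":60},{"delta_pos":[0,0,70],"roll":0,"jaw":60},{"delta_pos":[0,0,100],"roll":0,"jaw":60},{"delta_pos":[0,0,121],"roll":0,"jaw":60},{"delta_pos":[0,0,121],"roll":0,"jaw":60},{"delta_pos":[0,0,121],"roll":0,"jaw":0},{"delta_pos":[0,0,121],"roll":0,"jaw":0},{"delta_pos":[0,0,121],"roll":0,"jaw":0},{"delta_pos":[0,0,121],"roll":0,"jaw":0},{"delta_pos":[0,0,121],"roll":0,"jaw":0},{"delta_pos":[0,0,121],"roll":0,"jaw":0},{"delta_pos":[0,0,121],"roll":0,"jaw":0},{"delta_pos":[0,0,121],"roll":0,"jaw":0}], "squeeze": 15}}

```text
time_s: 8.68
ee_pos: [463.8, -61.0, 95.1]
ee_rot: [-180.0, 0.1, 169.7]
force: [-1.0, -0.4, 5.0]
gripper_width: 16.2
gripper_force: 15.0
```

Run:
```python
from h import *
R,p=tool(); c=np.array([552.4,-73.8]); r0=p[:2]-c; a0=np.degrees(np.arctan2(r0[1],r0[0])); r=np.hypot(*r0); print(p,a0,r)
for k in range(1,17):
    a=np.radians(a0+(109.3-a0)*k/16); q=np.array([*(c+r*np.array([np.cos(a),np.sin(a)])),p[2]])
    print((R.T@(q-p)).round(1), round((a0-109.3)*k/16/5,2))
```

```text
[463.83233867 -60.97856752  95.13144402] 171.7628416527045 89.49089207738656
[ 0.   6.1 -0. ] 0.78
[-0.4 12.2 -0. ] 1.56
[-1.2 18.2 -0. ] 2.34
[-2.5 24.2 -0. ] 3.12
[-4.1 30.1 -0. ] 3.9
[-6.1 35.8  0. ] 4.68
[-8.5 41.4  0. ] 5.47
[-11.3  46.8   0. ] 6.25
[-14.5  52.    0. ] 7.03
[-18.  57.   0.] 7.81
[-21.8  61.8   0. ] 8.59
[-26.   66.2   0. ] 9.37
[-30.4  70.4   0. ] 10.15
[-35.1  74.3   0. ] 10.93
[-40.1  77.8   0. ] 11.71
[-45.3  81.    0. ] 12.49
```

Request:
{"op": "arm_command", "data": {"rows": [{"delta_pos":[0,6.1,0],"roll":0.8,"jaw":0},{"delta_pos":[-0.4,12.2,0],"roll":1.6,"jaw":0},{"delta_pos":[-1.2,18.2,0],"roll":2.3,"jaw":0},{"delta_pos":[-2.5,24.2,0],"roll":3.1,"jaw":0},{"delta_pos":[-4.1,30.1,0],"roll":3.9,"jaw":0},{"delta_pos":[-6.1,35.8,0],"roll":4.7,"jaw":0},{"delta_pos":[-8.5,41.4,0],"roll":5.5,"jaw":0},{"delta_pos":[-11.3,46.8,0],"roll":6.2,"jaw":0},{"delta_pos":[-14.5,52,0],"roll":7,"jaw":0},{"delta_pos":[-18,57,0],"roll":7.8,"jaw":0},{"delta_pos":[-21.8,61.8,0],"roll":8.6,"jaw":0},{"delta_pos":[-26,66.2,0],"roll":9.4,"jaw":0},{"delta_pos":[-30.4,70.4,0],"roll":10.1,"jaw":0},{"delta_pos":[-35.1,74.3,0],"roll":10.9,"jaw":0},{"delta_pos":[-40.1,77.8,0],"roll":11.7,"jaw":0},{"delta_pos":[-45.3,81,0],"roll":12.5,"jaw":0},{"delta_pos":[-45.3,81,0],"roll":12.5,"jaw":0},{"delta_pos":[-45.3,81,0],"roll":12.5,"jaw":0},{"delta_pos":[-45.3,81,0],"roll":12.5,"jaw":0}]}}

```text
time_s: 10.27
ee_pos: [523.5, 10.4, 95.1]
ee_rot: [179.9, 0.1, 107.4]
force: [2.2, -2.2, 5.1]
gripper_width: 15.2
gripper_force: 15.0
```

Request:
{"op": "arm_command", "data": {"rows": [{"delta_pos":[0,0,0],"roll":0,"jaw":50},{"delta_pos":[0,0,0],"roll":0,"jaw":50},{"delta_pos":[0,0,0],"roll":0,"jaw":50},{"delta_pos":[0,0,0],"roll":0,"jaw":50},{"delta_pos":[0,0,0],"roll":0,"jaw":50},{"delta_pos":[0,0,-35],"roll":0,"jaw":50},{"delta_pos":[0,0,-70],"roll":0,"jaw":50},{"delta_pos":[0,0,-105],"roll":0,"jaw":50},{"delta_pos":[0,0,-120],"roll":0,"jaw":50},{"delta_pos":[0,0,-120],"roll":0,"jaw":50},{"delta_pos":[0,0,-120],"roll":0,"jaw":50}]}}

```text
time_s: 11.18
ee_pos: [522.5, 10.9, 214.9]
ee_rot: [179.9, 0.0, 107.3]
force: [-0.2, -0.2, -0.9]
gripper_width: 45.5
gripper_force: 0.0
```

Run:
```python
from h import *
c=np.array([552.4,-73.8])
def rep(n,X):
    k=(X[...,2]>116)&(X[...,2]<132)&(np.hypot(X[...,0]-523,X[...,1]-10)<30); P=X[k]
    if len(P):
        (m,r)=cv2.minEnclosingCircle(P[:,:2].astype(np.float32)); q=np.array(m)-c; print(n,len(P),P.mean(0),m,r,'ang',np.degrees(np.arctan2(q[1],q[0])))
p=tool(); f=env.grab_frame('wrist'); rep('wrist',cloud(f,p))
f=env.grab_frame('top'); cv2.imwrite('pics/t3.png',f['img']); rep('top',cloud(f))
go(671,-96,214,52.2)
```

```text
wrist 216 [523.41601197  13.22267646 124.81517905] (523.8338012695312, 11.440104484558105) 8.105324745178223 ang 108.52735425139642
delta [-146.4  111.2   -1.5] roll 11.01 | at [521.4  10.8 213. ] [-179.8   -0.   107.2]
```

View pics/t3.png

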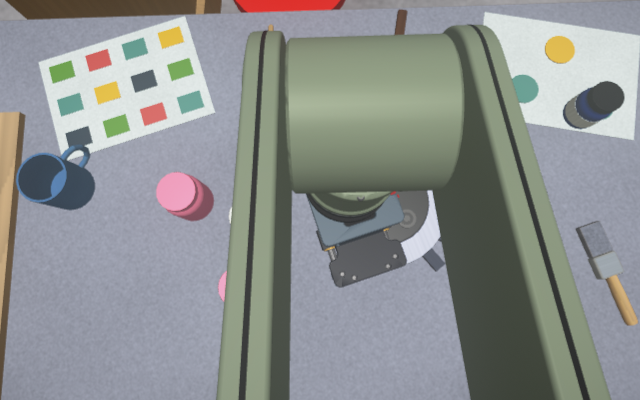

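The arm hides the fixture in the top view. The wrist camera puts the post at about 108.5°, against a target of 109.3°, which is within the notch's reach. Back to the T-bar.

Request:
{"op": "arm_command", "data": {"rows": [{"delta_pos":[-146,111,0],"roll":11,"jaw":50},{"delta_pos":[-146,111,0],"roll":11,"jaw":50},{"delta_pos":[-146,111,0],"roll":11,"jaw":50},{"delta_pos":[-146,111,0],"roll":11,"jaw":50},{"delta_pos":[-146,111,0],"roll":11,"jaw":50},{"delta_pos":[-146,111,0],"roll":11,"jaw":50},{"delta_pos":[-146,111,0],"roll":11,"jaw":50},{"delta_pos":[-146,111,0],"roll":11,"jaw":50},{"delta_pos":[-146,111,0],"roll":11,"jaw":50},{"delta_pos":[-146,111,0],"roll":11,"jaw":50},{"delta_pos":[-146,111,0],"roll":11,"jaw":50}]}}

```text
time_s: 12.2
ee_pos: [671.3, -95.6, 213.3]
ee_rot: [-179.9, 0.1, 52.4]
force: [0.6, 0.8, -0.8]
gripper_width: 45.5
gripper_force: 0.0
```

Run:
```python
from h import *
p=tool(); f=env.grab_frame('wrist'); X=cloud(f,p)
hsv=cv2.cvtColor(f['img'],cv2.COLOR_BGR2HSV)
k=(hsv[...,0]>20)&(hsv[...,0]<35)&(hsv[...,1]>150)&(hsv[...,2]>100)&(X[...,2]>125)&(X[...,2]<170)
P=X[k]; P=P[np.linalg.norm(P[:,:2]-[669,-95],axis=1)<40]
if len(P)>5: print('tee',len(P),np.median(P[:,2]),cv2.minAreaRect(P[:,:2].astype(np.float32)))
go(671,-96,124,52.2)
```

```text
tee 47 153.37967115711763 ((672.0072021484375, -95.29421997070312), (43.13003921508789, 8.972661972045898), 52.74236297607422)
delta [-0.5  0.  89.6] roll 0.03 | at [671.4 -95.6 213.6] [-179.9    0.    52.3]
```

Request:
{"op": "arm_command", "data": {"rows": [{"delta_pos":[0,0,35],"roll":0,"jaw":50},{"delta_pos":[0,0,70],"roll":0,"jaw":50},{"delta_pos":[0,0,89],"roll":0,"jaw":50},{"delta_pos":[0,0,89],"roll":0,"jaw":50},{"delta_pos":[0,0,89],"roll":0,"jaw":50},{"delta_pos":[0,0,89],"roll":0,"jaw":0},{"delta_pos":[0,0,89],"roll":0,"jaw":0},{"delta_pos":[0,0,89],"roll":0,"jaw":0},{"delta_pos":[0,0,89],"roll":0,"jaw":0},{"delta_pos":[0,0,89],"roll":0,"jaw":0},{"delta_pos":[0,0,89],"roll":0,"jaw":0},{"delta_pos":[0,0,89],"roll":0,"jaw":0},{"delta_pos":[0,0,87],"roll":0,"jaw":0},{"delta_pos":[0,0,84],"roll":0,"jaw":0},{"delta_pos":[0,0,84],"roll":0,"jaw":0},{"delta_pos":[0,0,84],"roll":0,"jaw":0}], "squeeze": 35}}

```text
time_s: 13.58
ee_pos: [671.4, -95.3, 129.4]
ee_rot: [-179.9, 0.0, 52.2]
force: [0.5, 1.8, -7.3]
gripper_width: 12.2
gripper_force: 35.0
```

Request:
{"op": "arm_command", "data": {"rows": [{"delta_pos":[0,0,0],"roll":1,"jaw":0},{"delta_pos":[0,0,0],"roll":2,"jaw":0},{"delta_pos":[0,0,0],"roll":3,"jaw":0},{"delta_pos":[0,0,0],"roll":4,"jaw":0},{"delta_pos":[0,0,0],"roll":5,"jaw":0},{"delta_pos":[0,0,0],"roll":6,"jaw":0},{"delta_pos":[0,0,0],"roll":7,"jaw":0},{"delta_pos":[0,0,0],"roll":8,"jaw":0},{"delta_pos":[0,0,0],"roll":9,"jaw":0},{"delta_pos":[0,0,0],"roll":10,"jaw":0},{"delta_pos":[0,0,0],"roll":11,"jaw":0},{"delta_pos":[0,0,0],"roll":12,"jaw":0},{"delta_pos":[0,0,0],"roll":12.5,"jaw":0},{"delta_pos":[0,0,0],"roll":12.5,"jaw":0},{"delta_pos":[0,0,0],"roll":12.5,"jaw":0}]}}

```text
time_s: 14.83
ee_pos: [671.8, -96.5, 129.9]
ee_rot: [179.9, -0.0, -10.2]
force: [1.3, -2.3, -5.6]
gripper_width: 11.8
gripper_force: 35.0
```

Request:
{"op": "arm_command", "data": {"rows": [{"delta_pos":[0,0,4],"roll":0,"jaw":0},{"delta_pos":[0,0,8],"roll":0,"jaw":0},{"delta_pos":[0,0,12],"roll":0,"jaw":0},{"delta_pos":[0,0,15],"roll":0,"jaw":0},{"delta_pos":[0,0,15],"roll":0,"jaw":0},{"delta_pos":[0,0,15],"roll":0,"jaw":0}]}}

```text
time_s: 15.33
ee_pos: [671.8, -96.4, 115.5]
ee_rot: [179.9, -0.0, -10.2]
force: [0.6, -5.6, -5.7]
gripper_width: 12.2
gripper_force: 35.0
```

It has come below the 8 mm of the steel between notches, so it is entering the notch; releasing.

Request:
{"op": "arm_command", "data": {"rows": [{"delta_pos":[0,0,2],"roll":0,"jaw":0},{"delta_pos":[0,0,2],"roll":0,"jaw":50},{"delta_pos":[0,0,2],"roll":0,"jaw":50},{"delta_pos":[0,0,2],"roll":0,"jaw":50},{"delta_pos":[0,0,2],"roll":0,"jaw":50},{"delta_pos":[0,0,2],"roll":0,"jaw":50},{"delta_pos":[0,0,2],"roll":0,"jaw":50},{"delta_pos":[0,0,-30],"roll":0,"jaw":50},{"delta_pos":[0,0,-65],"roll":0,"jaw":50},{"delta_pos":[0,0,-100],"roll":0,"jaw":50},{"delta_pos":[0,0,-100],"roll":0,"jaw":50},{"delta_pos":[0,0,-100],"roll":0,"jaw":50},{"delta_pos":[0,0,-100],"roll":0,"jaw":50}]}}

```text
time_s: 16.42
ee_pos: [671.3, -95.6, 214.9]
ee_rot: [-180.0, 0.1, -10.3]
force: [-0.4, -0.4, -0.6]
gripper_width: 45.4
gripper_force: 0.0
```

Run:
```python
from h import *
p=tool(); f=env.grab_frame('wrist'); cv2.imwrite('pics/w4.png',f['img']); X=cloud(f,p); print(env.state()['time_s'],p[1])
hsv=cv2.cvtColor(f['img'],cv2.COLOR_BGR2HSV)
k=(hsv[...,0]>20)&(hsv[...,0]<35)&(hsv[...,1]>150)&(hsv[...,2]>100)&(X[...,2]>125)&(X[...,2]<170)
P=X[k]; P=P[np.linalg.norm(P[:,:2]-[669,-95],axis=1)<40]
if len(P)>5: print('tee',len(P),np.median(P[:,2]),cv2.minAreaRect(P[:,:2].astype(np.float32)))
f=env.grab_frame('scene'); cv2.imwrite('pics/s4.png',f['img']); X=cloud(f)
k=(X[...,2]>100)&(X[...,2]<132)&(np.hypot(X[...,0]-523,X[...,1]-10)<25); P=X[k]
if len(P): print('post',len(P),P.mean(0),P.min(0),P.max(0))
```

```text
16.4667 [671.29114154 -95.56488127 214.91288248]
tee 39 141.5554784553549 ((671.6470336914062, -96.06048583984375), (8.867720603942871, 43.1484375), 78.48348999023438)
post 112 [526.92271793  13.37999281 116.01140913] [516.91772213   3.81303531 100.1975457 ] [531.96082751  18.91212544 127.78275278]
```

View pics/s4.png

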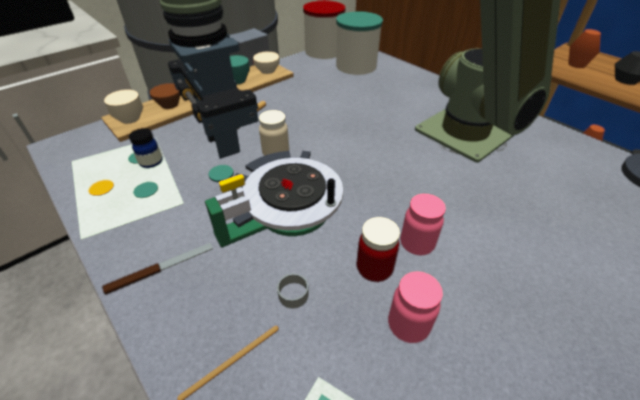

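The T-bar (232,183) is back at its home height of 141 mm and aligned. The post (331,190) has swung to the red jar's side, and the red jar (380,250) has not moved. Handing in.

```bash
python3 -c "
from workcell import env
print(env.job_done())"
```

```text
the job is handed in; nothing more can be done
None
```

The job is handed in at about 16.5 s, with no verdict returned: the wheel is at the end position on the red jar's side, the plunger measured back at its home height and aligned, the gripper is clear, and the red jar looks unmoved in the last picture.

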